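# Shut the jar lane at the sorting deck with its index-pin gate

### The arm

A 6-joint arm with a two-finger parallel gripper is mounted at the origin on the work surface. World frame = base frame: x ahead of the robot, y to its left, z up, the work surface at z = 0. Lengths are in m, angles in rad, forces in N, time in s.
With the tool pointing down it reaches from about 0.275 to 0.725 m from the base axis. Payload 5.6 kg.
Tool frame: the origin (TCP) lies at the very end of the fingers, on their centre line; the grasp point (between the pads) lies 19 mm behind it; z points along the fingers, x is the direction in which the jaws open and shut, and the axes are right-handed (so a half turn about z gives the same grasp; the last joint's range is limited). The gripper opens to 85 mm and grips with 20 to 120 N. Pads are 22 mm wide; open, the fingers measure 114 mm over their backs; the gripper's body (76 mm by 85 mm) begins 54 mm behind the grasp point. The pads swing forward as they close: fully open they stand 13 mm farther back than shut.
Start: joints at [-0.984, 0.255, 0.108, 0, -1.424, -0.285], TCP at [0.164, -0.525, 0.231] pointing down, gripper open.
Joint ranges: [-2.95, 2.95], [-1.21, 1.97], [-1.09, 1.5], [-2.87, 1.71], [-2.94, -0.07], [-3.05, 3.05]. Speed limits (rad/s): [2.57, 2.57, 3.14, 3.14, 3.14, 3.14].

### API

Orientations are given as a unit quaternion [w, x, y, z].
In Python, from cell import bot gives the robot as it stands.
- The arm moves only by the tool step_arm, never from a script. Its argument "steps" is a list of rows, each an object of numbers: "x", "y", "z": the shift along the tool's x, y, z in m; "wx", "wy", "wz": the turn, a rotation vector about the tool's x, y, z in rad; "jaw": the opening, from 0 (shut) to 1 (fully open). In form: [{"x": .., "y": .., "z": .., "wx": .., "wy": .., "wz": .., "jaw": ..}, ...]. A call has 1 to 12 rows; each row is the pose to reach, as a shift and turn from the pose commanded when the call began, along the tool's axes at that moment; what a row does not reach only later rows make up. A row lasts 1/8 s, in which the tool goes at most 62.5 mm and 10.7 degrees, less where a joint would pass 70% of its speed; a pose out of reach is approached as far as the arm can. A call with a gripper value outside its range is refused whole. The fingers move at their own pace and stop on an object; "grip_force" is the grip in N (left out, the last holds). Time passes only in rows, so rows that repeat a pose let the fingers close. It gives the time, the measured TCP pose, the force and the opening at its end, in the units of the state.
- bot.get_state(): the state, without advancing time (a new reading comes with each control period).
- bot.grab_frame(name): name is "scene" or "side" or "wrist"; returns a dict with "image" (384x512x3 uint8, red, green, blue), "z_map" (384x512 float32, m along the optical axis (not along the pixel's ray), 0 where there is no reading), "intrinsics" (3x3 intrinsics, pixels), "k1" (the pictures are not rectified: a ray, as slopes to the right and down, at radius r is drawn at 1 + k1 r^2 times it, then the intrinsics apply), "extrinsics" (4x4, takes a point from camera to world coordinates). Camera axes: x right, y up, looking along -z (the intrinsics and any distortion apply to the point x, -y, -z); pixel columns grow to the right and rows downward; lengths in m; the calibration is good to about 2 mm. A picture is of the moment at which its call begins.
- bot.finish_job(): hands the job in, once; it reports no verdict.
The state is a dict: "time_s": time; "joints": joint angles; "joint_vel": joint speeds; "effort": joint torques, N m; "tool_pos": TCP position; "tool_rot": TCP orientation; "force": force on the tool from outside, world axes, zero at the start; "torque": the same for the moment, N m; "grip_width": opening from 0.0 (shut) to 1.0 (fully open).
Only numpy, scipy, OpenCV 4.12 (cv2) and the standard library are available. Lean on these libraries where they do the work, as an engineer would, in place of code of your own. Each camera call takes 0.05 s, during which the arm holds its last target. There are 200 camera calls.

### The job

The crate full of jars can take no more: hook your closed fingertips under the pull ring on the gate of the sorting deck, lift the spring pin out of its hole, swing the gate's nose exactly one hole towards the side where the full crate stands, and let the pin drop fully home in that hole. Work the ring with the fingertips only, without pinching or forcing it, and leave the jars, tins and everything else standing where they are. Finish with the hand clear.

Things in the scene. Friction and masses are not known exactly. Their poses are not given: they have to be found in the camera images.
- deck: Fixed low aluminium sorting deck, 360 long (x from -210 to +150) x 270 wide (y) x 30 mm high. Origin: at table height, mid-width. +x runs along the lanes, away from the robot to the crates; +y is its left. Side walls 28 mm high at y = +-131 mm. In its top five index holes (brass rims, dark inside) on an arc of 170 mm radius about the pivot, 0.28 rad (48 mm) apart, the middle one on the robot's side.
- pivot (a point): Point on the deck's top (30 mm above the table), on the gate's upright pivot axis, at deck x = +110 mm, y = 0. Axes as the deck.
- gate (a joint): Angle of the steel gate arm, rad: 0 = nose pinned in the middle hole (the start, play +-0.02), arm along the deck's -x from the pivot; positive = nose towards the deck's +y (left). Holes at 0, +-0.28, +-0.56. Arm 12 mm thick, top 43 mm above the deck; its 32 x 36 mm nose block carries the plunger 170 mm from the pivot. Friction 0.2 N m: it stays where left.
- pin (a joint): Lift of the spring plunger (pin and ring), m: 0 = home in a hole, stop at 0.022. The rounded 12 mm pin reaches 11 mm into the 18 mm hole: lifted over 0.011 it is clear and the gate can swing. Spring and weight pull it down with 5 N at 0, 8 N at the stop. Let go over a hole it snaps home; between holes it rides on the deck until it comes over one.
- ring_centre (a point): Centre of the upright round steel pull ring on the plunger: 64 mm inside, 80 mm outside diameter, 8 mm bar. When home 136 mm above the table; rises and swings with the pin, cannot swivel. Its plane is square to the arm: the opening looks along the arm, to the robot and to the pivot. Its x axis points along the arm to the pivot, z up. Plunger housing's top: 91 mm above the table.
- full_crate_rim (a point): Middle of the near top edge (towards the deck) of the grey crate, 200 x 300 x 120 mm high, that is full of lidded jars. The crate stands behind the end of one of the two lanes, left or right (deck y about +160 or -160 mm).
- empty_crate_rim (a point): The same for the empty crate behind the other lane.
- jar_left: Lidded glass jar, 66 mm across, 90 mm tall, loose on the deck in the left lane near the pivot; origin under its centre. Leave alone.
- jar_right: The same in the right lane. Leave alone.
- tin: Small tin, 52 mm across, 50 mm tall, loose on the deck near its left wall on the robot's side. Leave alone.
- tape_roll: Cardboard tape roll, 100 mm across, 48 mm tall, on the table left of the deck. Leave alone.
- food_can: Can, 74 mm across, 110 mm tall, on the table right of the deck. Leave alone.
- spare_jar: Jar, 68 mm across, 95 mm tall, on the table left of the deck. Leave alone.
- tea_carton: Small carton, 70 x 130 x 60 mm, on the table right of the deck. Leave alone.

How it is judged:
On the way, in this order (a step that is already met when the one before it is completed fails the run):
1. the pin is lifted clear of the middle hole (value of joint pin above 0.011 m and value of joint gate between -0.08 and 0.08 rad), for 0.05 s.
2. the gate has swung to the next hole on the full crate's side (((y of full_crate_rim in the frame of deck above 0 m and value of joint gate between 0.22 and 0.34 rad) or (y of full_crate_rim in the frame of deck below 0 m and value of joint gate between -0.34 and -0.22 rad))), for 0.1 s.
At the end, for the whole second after the job is handed in: The gate stands one hole from the middle on the full crate's side (0.28 +- 0.03 rad), the pin is home (lift under 2 mm), the gate is at rest, and all loose things are within 20 mm of where they began (((y of full_crate_rim in the frame of deck above 0 m and value of joint gate between 0.25 and 0.31 rad) or (y of full_crate_rim in the frame of deck below 0 m and value of joint gate between -0.31 and -0.25 rad)) and value of joint pin below 0.002 m and velocity of joint gate between -0.02 and 0.02 rad/s and distance of each of jar_left, jar_right, tin, tape_roll, food_can, spare_jar, tea_carton from where it was at the start of the episode below 0.02 m); the robot touches nothing.
It fails at once if the gate swings well past the next hole, or well towards the other side (not ((y of full_crate_rim in the frame of deck above 0 m and value of joint gate between -0.14 and 0.42 rad) or (y of full_crate_rim in the frame of deck below 0 m and value of joint gate between -0.42 and 0.14 rad))).
It fails at once if the ring is pinched or forced (more than 30 N from the fingers) (contact force between the fingers and pin above 30 N).
It fails at once if a bystander is moved by more than 20 mm, lifted or tipped (distance of any of jar_left, jar_right, tin, tape_roll, food_can, spare_jar, tea_carton from where it was at the start of the episode above 0.02 m or angle between any of jar_left, jar_right, tin, tape_roll, food_can, spare_jar, tea_carton's own z axis and vertical above 0.35 rad).
It also fails if it takes over 42 s, if anything falls off the work surface, if the arm or the gripper's body presses on something with over 40 N, if the wrist force passes 120 N, or if a joint passes its speed limit or range.

## Working session

There is one attempt and no reset: what is moved stays moved. The work goes in short steps, Python scripts to look and compute and a tool call to move; the robot and the scene stay as the last step left them, time stands still between calls to the robot, and variables do not carry over. Pictures are saved under pics/ and viewed, about 8 in all and at most 12, crops included, and the job is handed in when it is done.

Besides the shell and the picture viewer there is one more tool, called as a command line: name --argument value ..., lists and objects as JSON in quotes. step_arm: Moves the arm, as the interface text tells. Its arguments: {"type":"object","properties":{"steps":{"type":"array"},"grip_force":{"type":"number"}},"required":["steps"]}

```bash
mkdir -p pics
cat > h.py <<'E'
import numpy as np, cv2
from cell import bot
def cloud(f):
    K=f["intrinsics"];k1=f["k1"];H,W=f["z_map"].shape
    u,v=np.meshgrid(np.arange(W),np.arange(H))
    p=cv2.undistortPoints(np.stack([u,v],-1).reshape(-1,1,2).astype(float),np.array(K,float),np.array([k1,0,0,0,0.]))
    p=p.reshape(H,W,2);z=f["z_map"]
    c=np.stack([p[...,0]*z,-p[...,1]*z,-z,np.ones_like(z)],-1)
    return (c@np.array(f["extrinsics"]).T)[...,:3]
def save(f,n): cv2.imwrite("pics/"+n,f["image"][:,:,::-1])
E
python3 - <<'E'
from h import *
a=[]
for n in("scene","side"):
    f=bot.grab_frame(n); np.savez(n,xyz=cloud(f),**f); a.append(f["image"]); print(n,np.array(f["extrinsics"]).round(3).tolist(),f["k1"])
    save(f,n+"0.png")
print(bot.get_state())
E
```

```text
scene [[0.094, -0.825, 0.557, 1.142], [0.995, 0.086, -0.04, -0.045], [-0.015, 0.559, 0.829, 0.974], [0.0, 0.0, 0.0, 1.0]] -0.10722216050466986
side [[-0.757, 0.479, -0.444, -0.14], [-0.653, -0.552, 0.518, 0.782], [0.003, 0.682, 0.731, 1.218], [0.0, 0.0, 0.0, 1.0]] -0.020370690109152042
{'time_s': 0.1, 'joints': array([-9.84395099e-01,  2.55650616e-01,  1.07109075e-01, -3.99698116e-04,
       -1.42390132e+00, -2.84610446e-01]), 'joint_vel': array([ 3.65306669e-04, -7.66473572e-05,  2.49588450e-03,  2.17628197e-03,
        6.65006677e-04,  1.10445439e-03]), 'effort': array([-4.94020293e-03, -3.87604415e+01,  2.38474149e+01,  5.37809059e+00,
       -3.80610523e-03, -1.06837615e-05]), 'tool_pos': array([ 0.16338884, -0.52469605,  0.23049945]), 'tool_rot': array([-7.05623012e-04,  5.92800614e-01,  8.05348816e-01,  4.67908562e-04]), 'force': array([-0.06259441, -0.35354948,  1.11998479]), 'torque': array([ 0.01667917,  0.01354242, -0.02380293]), 'grip_width': 1.001252190348855}
```

View pics/scene0.png

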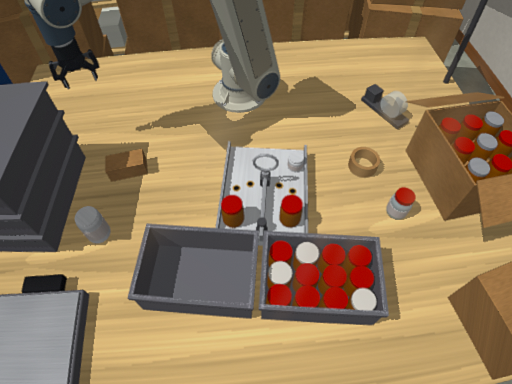

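View pics/side0.png

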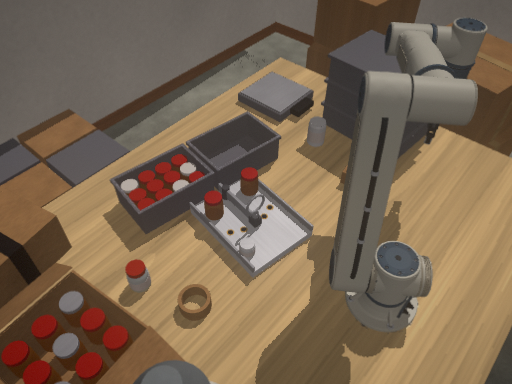

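The full crate is at scene (323,278), towards world +y, i.e. on the deck's left. The empty crate is at (197,270). The ring is at scene (265,162) and side (257,205), with the holes around scene (235–300,187). Next I'll get the metric poses.

Run:
```python
from h import *
S=[]
for n,(r0,r1,c0,c1) in (("scene",(135,245,205,325)),("side",(165,280,175,325))):
    d=np.load(n+".npz");P=d["xyz"];I=d["image"].astype(int)
    sub=np.zeros(P.shape[:2],bool);sub[r0:r1,c0:c1]=1
    # brass
    hsv=cv2.cvtColor(d["image"],cv2.COLOR_RGB2HSV).astype(int)
    zz=P[...,2]
    m=sub&(hsv[...,1]>90)&(hsv[...,0]>8)&(hsv[...,0]<30)&(abs(zz-.03)<.012)
    k,l,st,ce=cv2.connectedComponentsWithStats(m.astype(np.uint8))
    for i in range(1,k):
        if st[i,4]>=5: print(n,st[i,4],ce[i].round(),P[l==i].mean(0).round(4))
    # ring/gate heights
    q=sub&(zz>.10)&(zz<.19)
    for lo in np.arange(.06,.19,.01):
        g=P[sub&(zz>lo)&(zz<lo+.01)]
        if len(g): print(n,round(lo,2),len(g),g.min(0).round(3),g.max(0).round(3),g.mean(0).round(3))
    S.append(cv2.resize(d["image"][r0:r1,c0:c1],None,fx=4,fy=4,interpolation=3)[:440,:600])
    cv2.imwrite("pics/c_%s.png"%n,S[-1][:,:,::-1])
    # walls: deck top fit
    g=P[sub&(abs(zz-.058)<.004)&(hsv[...,1]<60)]
    print("wall",len(g),g.min(0),g.max(0))
```

```text
scene 31 [250. 184.] [ 0.4775 -0.0021  0.03  ]
scene 27 [279. 185.] [0.4924 0.091  0.03  ]
scene 29 [236. 188.] [ 0.4892 -0.0484  0.03  ]
scene 34 [292. 191.] [0.521  0.129  0.0305]
scene 6 [286. 226.] [0.6474 0.0921 0.038 ]
scene 0.06 314 [ 0.313 -0.149  0.06 ] [0.724 0.195 0.07 ] [0.604 0.015 0.065]
scene 0.07 543 [ 0.4   -0.147  0.07 ] [0.737 0.178 0.08 ] [0.582 0.043 0.075]
scene 0.08 314 [ 0.401 -0.146  0.08 ] [0.738 0.18  0.09 ] [0.626 0.034 0.084]
scene 0.09 426 [ 0.477 -0.145  0.09 ] [0.742 0.179 0.1  ] [0.679 0.034 0.095]
scene 0.1 267 [ 0.474 -0.144  0.1  ] [0.738 0.178 0.11 ] [0.668 0.022 0.105]
scene 0.11 795 [ 0.472 -0.142  0.11 ] [0.737 0.177 0.12 ] [0.651 0.023 0.117]
scene 0.12 639 [ 0.475 -0.141  0.12 ] [0.741 0.176 0.13 ] [0.669 0.017 0.121]
scene 0.13 13 [0.474 0.009 0.13 ] [0.49  0.084 0.14 ] [0.483 0.049 0.135]
scene 0.14 12 [0.475 0.009 0.14 ] [0.492 0.083 0.15 ] [0.482 0.041 0.146]
scene 0.15 16 [0.473 0.013 0.151] [0.49  0.083 0.16 ] [0.483 0.05  0.156]
scene 0.16 29 [0.474 0.016 0.16 ] [0.49  0.074 0.17 ] [0.482 0.046 0.165]
scene 0.17 27 [0.475 0.03  0.171] 
[... 668 characters left out ...]
.1  ] [0.727 0.07  0.094]
side 0.1 176 [ 0.47  -0.073  0.1  ] [0.799 0.188 0.11 ] [0.64  0.053 0.106]
side 0.11 569 [ 0.47  -0.091  0.11 ] [0.758 0.187 0.12 ] [0.651 0.046 0.116]
side 0.12 141 [ 0.468 -0.087  0.12 ] [0.751 0.188 0.129] [0.629 0.048 0.122]
side 0.13 8 [0.468 0.014 0.131] [0.484 0.087 0.14 ] [0.476 0.051 0.136]
side 0.14 10 [0.466 0.016 0.141] [0.485 0.09  0.148] [0.476 0.059 0.145]
side 0.15 9 [0.467 0.014 0.15 ] [0.482 0.085 0.158] [0.474 0.05  0.154]
side 0.16 27 [0.467 0.023 0.161] [0.482 0.082 0.17 ] [0.477 0.057 0.165]
side 0.17 16 [0.47  0.034 0.17 ] [0.479 0.064 0.176] [0.475 0.05  0.173]
wall 498 [ 0.3077853  -0.13569884  0.05400798] [0.73213801 0.20931814 0.0619981 ]
```

View pics/c_scene.png

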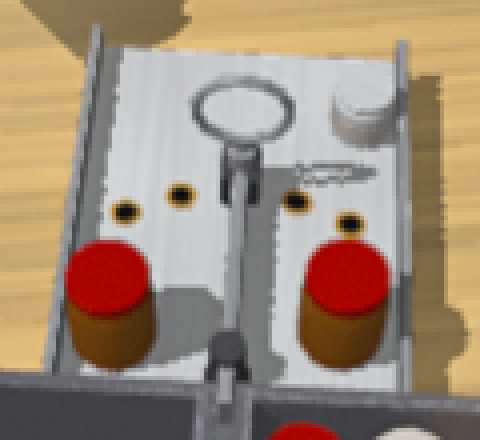

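View pics/c_side.png

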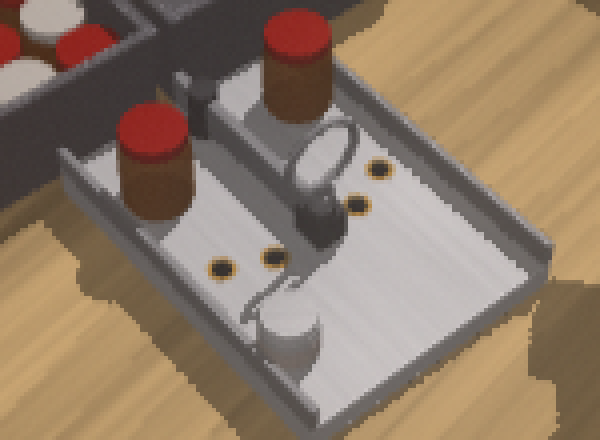

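Run:
```python
from h import *
a=np.array([-.56,-.28,.28,.56]);D=np.c_[.110-.17*np.cos(a),.17*np.sin(a)]
W={"scene":[(.4892,-.0484),(.4775,-.0021),(.4924,.091),(.521,.129)],"side":[(.4857,-.043),(.4736,.0023),(.4909,.0975),(.5168,.1361)]}
W["mean"]=(np.array(W["scene"])+W["side"])/2
for n,w in W.items():
    w=np.array(w);dc=D-D.mean(0);wc=w-w.mean(0)
    th=np.arctan2((dc[:,0]*wc[:,1]-dc[:,1]*wc[:,0]).sum(),(dc*wc).sum());R=np.array([[np.cos(th),-np.sin(th)],[np.sin(th),np.cos(th)]])
    t=w.mean(0)-R@D.mean(0)
    print(n,"yaw",th.round(4),"deck",t.round(4),"pivot",(t+R@[.11,0]).round(4),"ring0",(t+R@[-.06,0]).round(4),"ring1",(t+R@D[2]).round(4),"res",(w-(D@R.T+t)).round(4).tolist())
for n in("scene","side"):
    d=np.load(n+".npz");P=d["xyz"];z=P[...,2]
    g=P[(z>.125)&(z<.18)&(P[...,0]>.46)&(P[...,0]<.5)&(abs(P[...,1]-.05)<.06)]
    y=g[:,1];p=np.polyfit(y,g[:,0],1);b=g[:,2]
    # circle fit in plane
    s=y*np.hypot(1,p[0]);A=np.c_[2*s,2*b,np.ones(len(s))];c=np.linalg.lstsq(A,s*s+b*b,rcond=None)[0]
    yc=c[0]/np.hypot(1,p[0]);print(n,"ring yaw",-np.arctan(p[0]),"c",np.polyval(p,yc),yc,c[1],"r",np.sqrt(c[2]+c[0]**2+c[1]**2))
```

```text
scene yaw -0.1739 deck [0.5381 0.0348] pivot [0.6464 0.0158] ring0 [0.479  0.0452] ring1 [0.4936 0.0903] res [[0.0003, -0.0002], [0.0001, 0.0001], [-0.0012, 0.0007], [0.0008, -0.0006]]
side yaw -0.1736 deck [0.5348 0.0407] pivot [0.6431 0.0217] ring0 [0.4757 0.051 ] ring1 [0.4903 0.0962] res [[0.0, -0.0006], [-0.0005, -0.0013], [0.0006, 0.0013], [-0.0001, 0.0006]]
mean yaw -0.1738 deck [0.5364 0.0377] pivot [0.6448 0.0187] ring0 [0.4773 0.0481] ring1 [0.492  0.0932] res [[0.0001, -0.0004], [-0.0002, -0.0006], [-0.0003, 0.001], [0.0004, -0.0]]
scene ring yaw -0.1725744407769987 c 0.4823099520797801 0.046264070008097714 0.13853893441644538 r 0.03521374992400704
side ring yaw -0.174077790640945 c 0.4754687334703764 0.05176802623354964 0.13724733728953292 r 0.03579659425993708
```

```bash
cat >> h.py <<'E'
from scipy.spatial.transform import Rotation as Ro
def pose():
    s=bot.get_state();q=s["tool_rot"];return np.array(s["tool_pos"]),Ro.from_quat(np.r_[q[1:],q[0]]),s
def orient(yaw,T):
    f=np.array([np.cos(yaw),np.sin(yaw),0]);z=np.cos(T)*f-np.array([0,0,np.sin(T)])
    x=np.array([-f[1],f[0],0]);return Ro.from_matrix(np.c_[x,np.cross(z,x),z])
def row(p,R,p0=None,R0=None):
    if p0 is None: p0,R0,_=pose()
    print("shift",R0.inv().apply(np.array(p)-p0).round(4),"turn",(R0.inv()*R).as_rotvec().round(4))
def show():
    p,R,s=pose();print("t",s["time_s"],"p",p.round(4),"force",np.round(s["force"],2),"grip",round(s["grip_width"],3),"zaxis",R.as_matrix()[:,2].round(3),"x",R.as_matrix()[:,0].round(3),"j",s["joints"].round(2))
E
python3 - <<'E'
from h import *
row((.41,.06,.30),orient(-.174,np.pi/2))
E
```

```text
shift [ 0.4851  0.4092 -0.0687] turn [-0.0005 -0.0016  0.4757]
```

step_arm --steps '[{"x": 0,"y": 0,"z": -0.07,"jaw": 0},{"x": 0.485,"y": 0.409,"z": -0.07,"wz": 0.476,"jaw": 0},{"x": 0.485,"y": 0.409,"z": -0.07,"wz": 0.476,"jaw": 0},{"x": 0.485,"y": 0.409,"z": -0.07,"wz": 0.476,"jaw": 0},{"x": 0.485,"y": 0.409,"z": -0.07,"wz": 0.476,"jaw": 0},{"x": 0.485,"y": 0.409,"z": -0.07,"wz": 0.476,"jaw": 0},{"x": 0.485,"y": 0.409,"z": -0.07,"wz": 0.476,"jaw": 0},{"x": 0.485,"y": 0.409,"z": -0.07,"wz": 0.476,"jaw": 0},{"x": 0.485,"y": 0.409,"z": -0.07,"wz": 0.476,"jaw": 0},{"x": 0.485,"y": 0.409,"z": -0.07,"wz": 0.476,"jaw": 0},{"x": 0.485,"y": 0.409,"z": -0.07,"wz": 0.476,"jaw": 0},{"x": 0.485,"y": 0.409,"z": -0.07,"wz": 0.476,"jaw": 0}]'

```text
$.steps[0]: bad value
```

Run:
```python
from h import *
show(); row((.41,.06,.24),orient(-.174,np.radians(40)))
```

```text
t 0.1 p [ 0.1634 -0.5247  0.2305] force [-0.06 -0.35  1.12] grip 1.001 zaxis [-0.001  0.002 -1.   ] x [-0.297  0.955  0.002] j [-0.98  0.26  0.11 -0.   -1.42 -0.28]
shift [ 0.485   0.4092 -0.0087] turn [-0.8562 -0.209   0.4442]
```

step_arm --steps '[{"x": 0.0,"y": 0.0,"z": -0.07,"wx": 0.0,"wy": 0.0,"wz": 0.0,"jaw": 0.0},{"x": 0.485,"y": 0.409,"z": -0.07,"wx": 0.0,"wy": 0.0,"wz": 0.476,"jaw": 0.0},{"x": 0.485,"y": 0.409,"z": -0.07,"wx": 0.0,"wy": 0.0,"wz": 0.476,"jaw": 0.0},{"x": 0.485,"y": 0.409,"z": -0.07,"wx": 0.0,"wy": 0.0,"wz": 0.476,"jaw": 0.0},{"x": 0.485,"y": 0.409,"z": -0.07,"wx": 0.0,"wy": 0.0,"wz": 0.476,"jaw": 0.0},{"x": 0.485,"y": 0.409,"z": -0.07,"wx": 0.0,"wy": 0.0,"wz": 0.476,"jaw": 0.0},{"x": 0.485,"y": 0.409,"z": -0.07,"wx": 0.0,"wy": 0.0,"wz": 0.476,"jaw": 0.0},{"x": 0.485,"y": 0.409,"z": -0.07,"wx": 0.0,"wy": 0.0,"wz": 0.476,"jaw": 0.0},{"x": 0.485,"y": 0.409,"z": -0.07,"wx": 0.0,"wy": 0.0,"wz": 0.476,"jaw": 0.0},{"x": 0.485,"y": 0.409,"z": -0.07,"wx": 0.0,"wy": 0.0,"wz": 0.476,"jaw": 0.0},{"x": 0.485,"y": 0.409,"z": -0.07,"wx": 0.0,"wy": 0.0,"wz": 0.476,"jaw": 0.0},{"x": 0.485,"y": 0.409,"z": -0.07,"wx": 0.0,"wy": 0.0,"wz": 0.476,"jaw": 0.0}]'

```text
time_s: 1.6
tool_pos: [0.4102, 0.0623, 0.3003]
tool_rot: [-0.0, 0.765, 0.644, -0.001]
force: [0.6, -1.3, -0.8]
grip_width: 0.001
```

Run:
```python
from h import *
show(); row((.41,.06,.24),orient(-.174,np.radians(40)))
```

```text
t 1.6 p [0.4102 0.0623 0.3003] force [ 0.55 -1.3  -0.8 ] grip 0.001 zaxis [-0.002 -0.    -1.   ] x [ 0.17   0.985 -0.001] j [ 0.53 -0.03 -0.04 -0.   -1.56 -2.27]
shift [-0.0022  0.0003  0.0604] turn [-8.745e-01 -7.000e-04  3.200e-03]
```

step_arm --steps '[{"x": -0.002,"y": 0.0,"z": 0.06,"wx": -0.873,"wy": 0.0,"wz": 0.0,"jaw": 0.0},{"x": -0.002,"y": 0.0,"z": 0.06,"wx": -0.873,"wy": 0.0,"wz": 0.0,"jaw": 0.0},{"x": -0.002,"y": 0.0,"z": 0.06,"wx": -0.873,"wy": 0.0,"wz": 0.0,"jaw": 0.0},{"x": -0.002,"y": 0.0,"z": 0.06,"wx": -0.873,"wy": 0.0,"wz": 0.0,"jaw": 0.0},{"x": -0.002,"y": 0.0,"z": 0.06,"wx": -0.873,"wy": 0.0,"wz": 0.0,"jaw": 0.0},{"x": -0.002,"y": 0.0,"z": 0.06,"wx": -0.873,"wy": 0.0,"wz": 0.0,"jaw": 0.0},{"x": -0.002,"y": 0.0,"z": 0.06,"wx": -0.873,"wy": 0.0,"wz": 0.0,"jaw": 0.0},{"x": -0.002,"y": 0.0,"z": 0.06,"wx": -0.873,"wy": 0.0,"wz": 0.0,"jaw": 0.0}]'

```text
time_s: 2.6
tool_pos: [0.432, 0.0063, 0.2732]
tool_rot: [0.293, 0.686, 0.611, 0.265]
force: [-0.1, 0.5, 0.1]
grip_width: 0.0
```

Run:
```python
from h import *
show(); row((.418,.059,.187),orient(-.174,np.radians(40)))
a=bot.grab_frame("side")["image"];b=bot.grab_frame("wrist")["image"]
c=np.hstack([cv2.resize(a,(400,300)),cv2.resize(b,(400,300))]);cv2.imwrite("pics/p1.png",c[:,:,::-1])
```

```text
t 2.6 p [0.432  0.0063 0.2732] force [-0.1   0.53  0.07] grip 0.0 zaxis [ 0.722 -0.079 -0.687] x [0.114 0.993 0.005] j [ 0.74 -0.53 -1.02  0.96 -0.73 -3.05]
shift [ 0.0503 -0.0765  0.045 ] turn [-0.0597 -0.0482  0.0357]
```

View pics/p1.png

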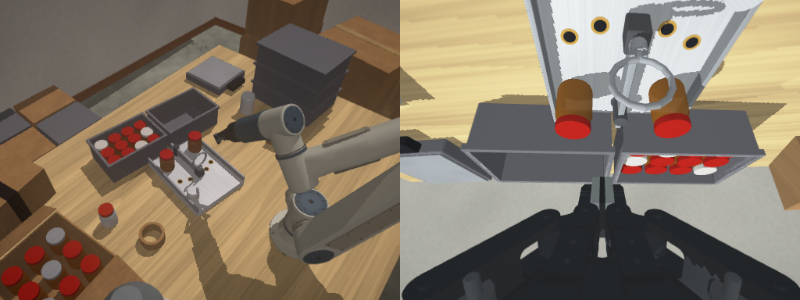

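The wrist view shows the ring at (643,82), ahead of the shut fingertips. Joint 6 has run to its limit, so I'll use the half-turn-equivalent hand pose.

step_arm --steps '[{"x": 0.03,"y": 0.0,"z": 0.0,"wx": 0.0,"wy": 0.0,"wz": -1.8,"jaw": 0.0},{"x": 0.03,"y": 0.0,"z": 0.0,"wx": 0.0,"wy": 0.0,"wz": -1.8,"jaw": 0.0},{"x": 0.03,"y": 0.0,"z": 0.0,"wx": 0.0,"wy": 0.0,"wz": -1.8,"jaw": 0.0},{"x": 0.03,"y": 0.0,"z": 0.0,"wx": 0.0,"wy": 0.0,"wz": -1.8,"jaw": 0.0},{"x": 0.03,"y": 0.0,"z": 0.0,"wx": 0.0,"wy": 0.0,"wz": -1.8,"jaw": 0.0},{"x": 0.03,"y": 0.0,"z": 0.0,"wx": 0.0,"wy": 0.0,"wz": -1.8,"jaw": 0.0},{"x": 0.03,"y": 0.0,"z": 0.0,"wx": 0.0,"wy": 0.0,"wz": -1.8,"jaw": 0.0},{"x": 0.03,"y": 0.0,"z": 0.0,"wx": 0.0,"wy": 0.0,"wz": -1.8,"jaw": 0.0},{"x": 0.03,"y": 0.0,"z": 0.0,"wx": 0.0,"wy": 0.0,"wz": -1.8,"jaw": 0.0},{"x": 0.03,"y": 0.0,"z": 0.0,"wx": 0.0,"wy": 0.0,"wz": -1.8,"jaw": 0.0},{"x": 0.03,"y": 0.0,"z": 0.0,"wx": 0.0,"wy": 0.0,"wz": -1.8,"jaw": 0.0}]'

```text
time_s: 4.08
tool_pos: [0.4351, 0.0361, 0.2727]
tool_rot: [0.39, -0.052, 0.917, -0.065]
force: [-0.1, -0.6, 0.3]
grip_width: 0.002
```

```bash
cat >> h.py <<'E'
def orientF(yaw,T): return orient(yaw,T)*Ro.from_rotvec([0,0,np.pi])
E
python3 - <<'E'
from h import *
show(); row((.42,.059,.27),orientF(-.174,np.radians(40)))
E
```

```text
t 4.075 p [0.4351 0.0361 0.2727] force [-0.14 -0.61  0.32] grip 0.002 zaxis [ 0.722 -0.079 -0.687] x [-0.691 -0.146 -0.708] j [ 0.84 -0.5  -1.01  0.99 -0.78 -1.36]
shift [ 0.009   0.0237 -0.0108] turn [ 8.270e-02  5.000e-04 -1.305e+00]
```

step_arm --steps '[{"x": 0.009,"y": 0.024,"z": -0.011,"wx": 0.083,"wy": 0.0,"wz": -1.305,"jaw": 0.0},{"x": 0.009,"y": 0.024,"z": -0.011,"wx": 0.083,"wy": 0.0,"wz": -1.305,"jaw": 0.0},{"x": 0.009,"y": 0.024,"z": -0.011,"wx": 0.083,"wy": 0.0,"wz": -1.305,"jaw": 0.0},{"x": 0.009,"y": 0.024,"z": -0.011,"wx": 0.083,"wy": 0.0,"wz": -1.305,"jaw": 0.0},{"x": 0.009,"y": 0.024,"z": -0.011,"wx": 0.083,"wy": 0.0,"wz": -1.305,"jaw": 0.0},{"x": 0.009,"y": 0.024,"z": -0.011,"wx": 0.083,"wy": 0.0,"wz": -1.305,"jaw": 0.0},{"x": 0.009,"y": 0.024,"z": -0.011,"wx": 0.083,"wy": 0.0,"wz": -1.305,"jaw": 0.0},{"x": 0.009,"y": 0.024,"z": -0.011,"wx": 0.083,"wy": 0.0,"wz": -1.305,"jaw": 0.0},{"x": 0.009,"y": 0.024,"z": -0.011,"wx": 0.083,"wy": 0.0,"wz": -1.305,"jaw": 0.0}]'

```text
time_s: 5.2
tool_pos: [0.4197, 0.0589, 0.2701]
tool_rot: [0.273, -0.581, 0.695, -0.323]
force: [-0.2, -0.8, 0.3]
grip_width: 0.004
```

Run:
```python
from h import *
show(); row((.418,.059,.187),orientF(-.174,np.radians(40)))
```

```text
t 5.2 p [0.4197 0.0589 0.2701] force [-0.24 -0.85  0.34] grip 0.004 zaxis [ 0.755 -0.133 -0.642] x [-0.176 -0.984 -0.003] j [ 1.06 -0.49 -1.07  1.07 -0.97 -0.3 ]
shift [0.0005 0.0648 0.0521] turn [-0.0007  0.0001 -0.0042]
```

step_arm --steps '[{"x": 0.0,"y": 0.065,"z": 0.052,"wx": 0.0,"wy": 0.0,"wz": 0.0,"jaw": 0.0},{"x": 0.0,"y": 0.065,"z": 0.052,"wx": 0.0,"wy": 0.0,"wz": 0.0,"jaw": 0.0},{"x": 0.0,"y": 0.065,"z": 0.052,"wx": 0.0,"wy": 0.0,"wz": 0.0,"jaw": 0.0},{"x": 0.0,"y": 0.065,"z": 0.052,"wx": 0.0,"wy": 0.0,"wz": 0.0,"jaw": 0.0}]'

```text
time_s: 5.7
tool_pos: [0.4298, 0.0745, 0.2317]
tool_rot: [0.251, -0.585, 0.704, -0.313]
force: [-0.7, 0.0, -0.2]
grip_width: 0.003
```

Run:
```python
from h import *
show(); R=orientF(-.174,np.radians(40)); z=R.as_matrix()[:,2]
row((.418,.059,.187),R); c=np.array([.478,.0485,.136]); print(c+.026*z); row(c+.026*z,R)
f=bot.grab_frame("wrist");save(f,"w2.png");P=cloud(f)
m=(P[...,2]>.12)&(P[...,2]<.18)&(P[...,0]>.455)&(P[...,0]<.51)&(abs(P[...,1]-.05)<.05)
g=P[m];print(len(g))
if len(g)>20:
    y=g[:,1];p=np.polyfit(y,g[:,0],1);b=g[:,2];s=y*np.hypot(1,p[0]);c=np.linalg.lstsq(np.c_[2*s,2*b,np.ones(len(s))],s*s+b*b,rcond=None)[0]
    yc=c[0]/np.hypot(1,p[0]);print("ring yaw",-np.arctan(p[0]),np.polyval(p,yc),yc,c[1],np.sqrt(c[2]+c[0]**2+c[1]**2),g.min(0),g.max(0))
```

```text
t 5.7 p [0.4298 0.0745 0.2317] force [-0.69  0.03 -0.2 ] grip 0.003 zaxis [ 0.72  -0.148 -0.678] x [-0.189 -0.982  0.013] j [ 0.97 -0.38 -1.09  1.12 -0.86 -0.36]
shift [0.0169 0.0389 0.024 ] turn [ 0.0465 -0.0207 -0.0005]
[0.49761641 0.04505188 0.11928752]
shift [0.0147 0.0339 0.1293] turn [ 0.0465 -0.0207 -0.0005]
1069
ring yaw -0.1725357460048376 0.4746618512417948 0.047863919601076284 0.14005903454143412 0.03496263442239961 [0.46596968 0.00884977 0.1200702 ] [0.48438665 0.08562661 0.17735085]
```

View pics/w2.png

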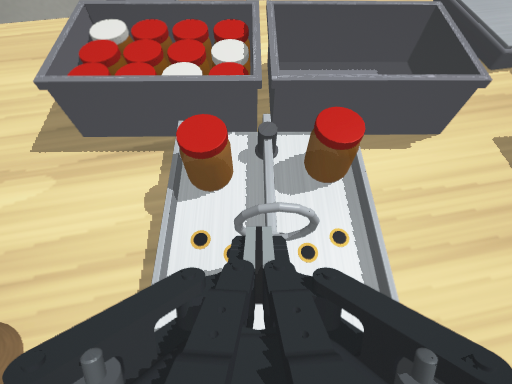

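The wrist view shows the shut fingertips lined up with the ring, which is at (277,220). The wrist ring estimate of (0.475, 0.048, 0.138) agrees with the other views. I'll use a 45° tilt because joint 3 is at its limit.

Run:
```python
from h import *
R=orientF(-.174,np.radians(45)); z=R.as_matrix()[:,2];c=np.array([.477,.048,.1365])
print(c-.06*z,c-.05*z);row(c-.06*z,R)
```

```text
[0.43521423 0.055345   0.17892641] [0.44217852 0.05412083 0.17185534]
shift [0.0173 0.0329 0.0425] turn [-0.0408 -0.02   -0.0015]
```

step_arm --steps '[{"x": 0.017,"y": 0.033,"z": 0.042,"wx": -0.041,"wy": -0.02,"wz": 0.0,"jaw": 0.0},{"x": 0.017,"y": 0.033,"z": 0.042,"wx": -0.041,"wy": -0.02,"wz": 0.0,"jaw": 0.0},{"x": 0.017,"y": 0.033,"z": 0.042,"wx": -0.041,"wy": -0.02,"wz": 0.0,"jaw": 0.0},{"x": 0.017,"y": 0.033,"z": 0.042,"wx": -0.041,"wy": -0.02,"wz": 0.0,"jaw": 0.0}]'

```text
time_s: 6.25
tool_pos: [0.4436, 0.0638, 0.2041]
tool_rot: [0.234, -0.596, 0.713, -0.286]
force: [0.3, -0.0, 0.3]
grip_width: -0.002
```

Run:
```python
from h import *
show()
R=orientF(-.174,np.radians(45)); z=R.as_matrix()[:,2];c=np.array([.477,.048,.1365])
row(c-.06*z,R);row(c+.026*z,R)
```

```text
t 6.25 p [0.4436 0.0638 0.2041] force [ 0.29 -0.03  0.32] grip -0.002 zaxis [ 0.675 -0.128 -0.727] x [-0.179 -0.984  0.007] j [ 0.8  -0.33 -1.09  1.13 -0.68 -0.28]
shift [0.0097 0.0222 0.0137] turn [ 0.028  -0.0093  0.0001]
shift [0.0089 0.0198 0.0997] turn [ 0.028  -0.0093  0.0001]
```

Run:
```python
from h import *
R=orientF(-.174,np.radians(45)); z=R.as_matrix()[:,2];c=np.array([.477,.048,.1365])
row(c-.042*z,R)
```

```text
shift [0.0095 0.0217 0.0317] turn [ 0.028  -0.0093  0.0001]
```

step_arm --steps '[{"x": 0.0095,"y": 0.0217,"z": 0.0317,"wx": 0.028,"wy": -0.009,"wz": 0.0,"jaw": 0.0},{"x": 0.0095,"y": 0.0217,"z": 0.0317,"wx": 0.028,"wy": -0.009,"wz": 0.0,"jaw": 0.0},{"x": 0.0095,"y": 0.0217,"z": 0.0317,"wx": 0.028,"wy": -0.009,"wz": 0.0,"jaw": 0.0},{"x": 0.0095,"y": 0.0217,"z": 0.0317,"wx": 0.028,"wy": -0.009,"wz": 0.0,"jaw": 0.0}]'

```text
time_s: 6.75
tool_pos: [0.4599, 0.0617, 0.1946]
tool_rot: [0.231, -0.596, 0.714, -0.285]
force: [-0.0, -0.3, 0.7]
grip_width: -0.001
```

Run:
```python
from h import *
show()
R=orientF(-.174,np.radians(45)); z=R.as_matrix()[:,2];c=np.array([.477,.048,.1365])
row(c-.042*z,R);row(c+.026*z,R);row(c+[0,0,.05]-.03*z,R)
save(bot.grab_frame("wrist"),"w3.png")
```

```text
t 6.75 p [0.4599 0.0617 0.1946] force [-0.04 -0.26  0.65] grip -0.001 zaxis [ 0.67  -0.131 -0.731] x [-0.182 -0.983  0.01 ] j [ 0.68 -0.28 -1.09  1.22 -0.59 -0.29]
shift [0.0104 0.027  0.0138] turn [ 0.0345 -0.0133  0.0001]
shift [0.0095 0.0247 0.0817] turn [ 0.0345 -0.0133  0.0001]
shift [ 0.0107 -0.0075 -0.0108] turn [ 0.0345 -0.0133  0.0001]
```

View pics/w3.png

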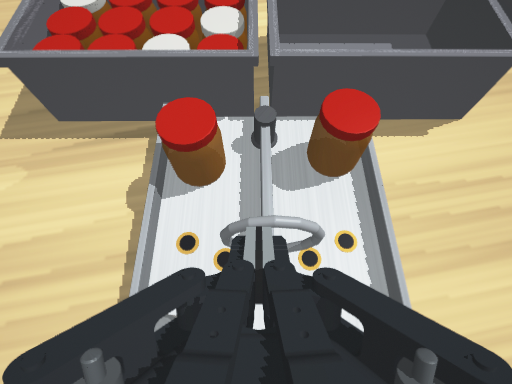

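The arm is fully folded at joint 3, so it can't get lower in this pose. The wrist view shows the tips still above and in front of the ring at (272,230). I'll fit a quick kinematic model from the poses so far to pick a tilt and yaw that can be reached.

```bash
cat > fit.py <<'E'
from h import *
import itertools
from scipy.optimize import least_squares
D=[([-.984,.255,.108,0,-1.424,-.285],[.1634,-.5247,.2305],[-.297,.955,.002],[-.001,.002,-1]),
([.53,-.03,-.04,0,-1.56,-2.27],[.4102,.0623,.3003],[.17,.985,-.001],[-.002,0,-1]),
([.74,-.53,-1.02,.96,-.73,-3.05],[.432,.0063,.2732],[.114,.993,.005],[.722,-.079,-.687]),
([.84,-.5,-1.01,.99,-.78,-1.36],[.4351,.0361,.2727],[-.691,-.146,-.708],[.722,-.079,-.687]),
([1.06,-.49,-1.07,1.07,-.97,-.3],[.4197,.0589,.2701],[-.176,-.984,-.003],[.755,-.133,-.642]),
([.97,-.38,-1.09,1.12,-.86,-.36],[.4298,.0745,.2317],[-.189,-.982,.013],[.72,-.148,-.678]),
([.8,-.33,-1.09,1.13,-.68,-.28],[.4436,.0638,.2041],[-.179,-.984,.007],[.675,-.128,-.727]),
([.68,-.28,-1.09,1.22,-.59,-.29],[.4599,.0617,.1946],[-.182,-.983,.01],[.67,-.131,-.731])]
def rx(a):return Ro.from_rotvec([a,0,0]).as_matrix()
def ry(a):return Ro.from_rotvec([0,a,0]).as_matrix()
def rz(a):return Ro.from_rotvec([0,0,a]).as_matrix()
best=(9,)
for s3,s4,s5,s6 in itertools.product([1,-1],repeat=4):
  for c3 in("A","B"):   # roll-type j4 or pitch-type j4
    def Rf(q):
        M=rz(q[0])@ry(q[1]+s3*q[2])
        return M@rx(s4*q[3])@ry(s5*q[4])@rx(s6*q[5]) if c3=="A" else M@ry(s4*q[3])@rz(s5*q[4])@ry(s6*q[5])
    for i0 in range(1):
        C=[Rf(q).T@np.c_[x,np.cross(z,x),z] for q,p,x,z in D]
        U,S,V=np.linalg.svd(sum(C)); X=U@np.diag([1,1,np.linalg.det(U@V)])@V
        e=max(np.abs(c-X).max() for c in C)
        if e<best[0]: best=(e,(s3,s4,s5,s6,c3),X.round(3).tolist())
print(best)
E
python3 fit.py
```

```text
(np.float64(0.007963973101116902), (-1, -1, -1, -1, 'A'), [[-0.001, 0.002, 1.0], [0.002, 1.0, -0.002], [-1.0, 0.002, -0.001]])
```

```bash
cat >> fit.py <<'E'
X=np.array([[0,0,1],[0,1,0],[-1,0,0.]])
def Rt(q): return rz(q[0])@ry(q[1]-q[2])@rx(-q[3])@ry(-q[4])@rx(-q[5])@X
def cols(q):
    A=rz(q[0]);B=A@ry(q[1]);C=A@ry(q[1]-q[2])
    return np.c_[A[:,0],A[:,1],A[:,2],B[:,2],C[:,0],C[:,2],Rt(q)[:,2]]
A=np.vstack([cols(q) for q,*_ in D]);b=np.concatenate([p for _,p,_,_ in D])
reg=1e-3*np.eye(7);th=np.linalg.lstsq(np.vstack([A,reg]),np.r_[b,reg@[0,-.154,.3,.3,.3,0,.2]],rcond=None)[0]
print("r0,d,h,a,b,e,L",th.round(4),"res",np.abs(A@th-b).max().round(4))
lo=np.array([-2.95,-1.21,-1.09,-2.87,-2.94,-3.05])+.02;hi=np.array([2.95,1.97,1.5,1.71,-.07,3.05])-.02
def ik(p,R,seed):
    f=lambda q:np.r_[(cols(q)@th-p)*10,(Ro.from_matrix(Rt(q)).inv()*R).as_rotvec()*3]
    r=least_squares(f,np.clip(seed,lo+.01,hi-.01),bounds=(lo,hi));return r.x,np.sqrt(2*r.cost)
if __name__=="__main__":
    c=np.array([.477,.048,.1365]);seeds=[[.6,-.3,-1,1,-.7,-.3],[.5,.1,-.6,.5,-1,-.3],[.5,.1,-.6,.5,-1,-2.9],[.3,.3,-.5,-1,-1,1],[.5,.1,-.6,-2,-.6,2.5]]
    for T in (30,45,50,55,60):
      for yaw in (-.6,-.4,-.174,.1):
        for fl in(0,1):
          R=(orientF if fl else orient)(yaw,np.radians(T));z=R.as_matrix()[:,2];o=[]
          for s in(-.04,0,.026):
            r=min((ik(c+s*z,R,q) for q in seeds),key=lambda t:t[1]);o.append((round(r[1],3),r[0].round(2).tolist() if s>0 else 0))
          print(T,yaw,fl,[x[0] for x in o],o[-1][1])
E
python3 fit.py
```

```text
(np.float64(0.007963973101116902), (-1, -1, -1, -1, 'A'), [[-0.001, 0.002, 1.0], [0.002, 1.0, -0.002], [-1.0, 0.002, -0.001]])
r0,d,h,a,b,e,L [ 0.2411 -0.1394  0.0698  0.4314  0.1592  0.0605  0.2601] res 0.0333
30 -0.6 0 [np.float64(1.789), np.float64(1.853), np.float64(1.901)] [0.55, -0.15, -0.78, 0.79, -0.74, -3.03]
30 -0.6 1 [np.float64(0.966), np.float64(1.067), np.float64(1.117)] [0.77, 0.13, -1.07, 1.31, -0.88, -1.0]
30 -0.4 0 [np.float64(1.513), np.float64(1.635), np.float64(1.715)] [0.56, -0.23, -0.9, 0.9, -0.6, -3.03]
30 -0.4 1 [np.float64(1.046), np.float64(1.165), np.float64(1.22)] [0.73, -0.01, -1.07, 1.39, -0.77, -0.79]
30 -0.174 0 [np.float64(1.202), np.float64(1.411), np.float64(1.535)] [0.56, -0.31, -1.01, 1.03, -0.46, -3.03]
30 -0.174 1 [np.float64(1.051), np.float64(1.212), np.float64(1.281)] [0.66, -0.13, -1.07, 1.49, -0.58, -0.58]
30 0.1 0 [np.float64(1.026), np.float64(1.247), np.float64(1.385)] [0.53, -0.33, -1.07, 1.2, -0.27, -3.03]
30 0.1 1 [np.float64(1.026), np.float64(1.223), np.float64(1.302)] [0.54, -0.2, -1.07, 1.69, -0.31, -0.45]
45 -0.6 0 [np.float64(0
[... 2720 characters left out ...]
loat64(0.382)] [0.61, 0.11, -1.07, 1.09, -0.5, -0.65]
60 -0.4 0 [np.float64(0.381), np.float64(0.562), np.float64(0.687)] [0.5, 0.02, -0.97, 0.69, -0.42, -3.03]
60 -0.4 1 [np.float64(0.072), np.float64(0.307), np.float64(0.442)] [0.58, 0.07, -1.07, 1.12, -0.43, -0.45]
60 -0.174 0 [np.float64(0.165), np.float64(0.404), np.float64(0.559)] [0.49, -0.01, -1.05, 0.88, -0.3, -3.03]
60 -0.174 1 [np.float64(0.11), np.float64(0.349), np.float64(0.484)] [0.53, 0.03, -1.07, 1.14, -0.32, -0.21]
60 0.1 0 [np.float64(0.125), np.float64(0.367), np.float64(0.503)] [0.46, 0.02, -1.07, 1.09, -0.16, -2.98]
60 0.1 1 [np.float64(0.125), np.float64(0.367), np.float64(0.503)] [0.46, 0.02, -1.07, 1.09, -0.16, 0.16]
```

```bash
python3 - <<'E'
s=open('fit.py').read()
s=s.replace("    return np.c_[A[:,0],A[:,1],A[:,2],B[:,2],C[:,0],C[:,2],Rt(q)[:,2]]","    E=C@rx(-q[3]);F=E@ry(-q[4])\n    return np.c_[A[:,0],A[:,1],A[:,2],B[:,2],C[:,0],C[:,2],E[:,1],E[:,2],F[:,2],Rt(q)[:,2]]")
s=s.replace("np.eye(7)","np.eye(10)").replace("[0,-.154,.3,.3,.3,0,.2]","[0,0,.3,.3,.3,0,-.15,0,0,.2]")
s=s.replace("(30,45,50,55,60)","(30,40,45,50)").replace("(-.6,-.4,-.174,.1)","(-.3,-.174,0)")
open('fit.py','w').write(s)
E
python3 fit.py
```

```text
(np.float64(0.007963973101116902), (-1, -1, -1, -1, 'A'), [[-0.001, 0.002, 1.0], [0.002, 1.0, -0.002], [-1.0, 0.002, -0.001]])
r0,d,h,a,b,e,L [ 0.0047 -0.0007  0.1426  0.522   0.3943  0.0029 -0.1535 -0.0022  0.0013
  0.3606] res 0.0025
30 -0.3 0 [np.float64(0.253), np.float64(0.287), np.float64(0.312)] [-0.34, -0.08, -1.06, -2.85, -0.45, 1.33]
30 -0.3 1 [np.float64(0.253), np.float64(0.287), np.float64(0.312)] [-0.34, -0.08, -1.06, -2.85, -0.45, -1.81]
30 -0.174 0 [np.float64(0.0), np.float64(0.022), np.float64(0.048)] [-0.32, -0.04, -1.07, -2.85, -0.51, 1.39]
30 -0.174 1 [np.float64(0.0), np.float64(0.022), np.float64(0.048)] [-0.32, -0.04, -1.07, -2.85, -0.51, -1.75]
30 0 0 [np.float64(0.101), np.float64(0.0), np.float64(0.0)] [-0.31, -0.07, -0.87, -2.31, -0.36, 0.93]
30 0 1 [np.float64(0.101), np.float64(0.0), np.float64(0.0)] [-0.31, -0.07, -0.87, -2.31, -0.36, -2.21]
40 -0.3 0 [np.float64(0.358), np.float64(0.232), np.float64(0.206)] [-0.25, -0.12, -0.9, -2.85, -0.09, 1.25]
40 -0.3 1 [np.float64(0.358), np.float64(0.232), np.float64(0.206)] [-0.25, -0.12, -0.9, -2.85, -0.09, -1.
[... 1049 characters left out ...]
.419)] [-0.19, -0.06, -0.88, -2.84, -0.09, -1.75]
50 -0.3 0 [np.float64(0.531), np.float64(0.565), np.float64(0.454)] [-0.25, -0.06, -0.9, -2.85, -0.09, 1.24]
50 -0.3 1 [np.float64(0.036), np.float64(0.138), np.float64(0.186)] [0.46, -0.06, -1.07, 1.44, -0.46, -0.5]
50 -0.174 0 [np.float64(0.346), np.float64(0.424), np.float64(0.412)] [-0.23, -0.05, -0.89, -2.85, -0.09, 1.32]
50 -0.174 1 [np.float64(0.114), np.float64(0.214), np.float64(0.261)] [0.36, -0.08, -1.07, 1.48, -0.33, -0.36]
50 0 0 [np.float64(0.154), np.float64(0.261), np.float64(0.348)] [0.31, -0.14, -1.07, 1.22, -0.16, -3.03]
50 0 1 [np.float64(0.154), np.float64(0.26), np.float64(0.321)] [0.23, -0.11, -1.07, 1.47, -0.14, -0.09]
```

The model now fits to 2.5 mm: the wrist has a 154 mm side offset that rolls with joint 4, and L is 0.36 m. I'll scan for a feasible approach.

```bash
cat > scan.py <<'E'
from fit import *
rng=np.random.default_rng(0)
c=np.array([.477,.048,.1365]);piv=np.array([.6445,.0185,0])
def ring(g): return piv+np.r_[(rz(-.174-g)@[-.17,0,0])[:2],.1365]
if __name__=="__main__":
  seeds=[rng.uniform(lo,hi) for _ in range(10)]+[[-.3,-.05,-1,-2.5,-.4,1.2],[.5,-.1,-1,1.2,-.6,-.3]]
  seeds=[np.clip(s,[-1.2,-1,-1.05,-2.8,-2,-3],[1.3,.9,.5,1.6,-.1,3]) for s in seeds]
  for T in (10,20,25,30,35,60,65):
    for yaw in (-.5,-.35,-.25,-.174,-.1,0,.1,.25):
      R=orientF(yaw,np.radians(T));z=R.as_matrix()[:,2]
      W=[c-.06*z,c+.026*z,c+.026*z+[0,0,.028],ring(.28)+.026*z+[0,0,.028],ring(.28)-.06*z]
      q,e=min((ik(W[1],R,s) for s in seeds),key=lambda t:t[1])
      if e>.03: continue
      es=[round(float(ik(w,R,q)[1]),3) for w in W]
      print(T,yaw,es,q.round(2))
E
python3 scan.py | tail -n +3
```

```text
0.3606] res 0.0025
10 0.25 [0.107, 0.0, 0.0, 0.0, 0.225] [-0.76  0.57 -1.06 -2.14 -1.43 -1.52]
20 0.1 [0.0, 0.0, 0.0, 0.0, 0.0] [-0.59  0.15 -1.04 -2.32 -0.94 -1.86]
20 0.25 [0.0, 0.0, 0.0, 0.0, 0.0] [-0.59  0.14 -0.91 -2.05 -0.92 -2.06]
25 0 [0.0, 0.0, 0.0, 0.0, 0.0] [-0.45  0.01 -1.01 -2.45 -0.67 -1.94]
25 0.1 [0.0, 0.0, 0.0, 0.0, 0.0] [-0.45  0.   -0.92 -2.22 -0.64 -2.13]
25 0.25 [0.0, 0.0, 0.0, 0.0, 0.0] [-0.45  0.02 -0.81 -1.94 -0.68 -2.33]
30 -0.1 [0.116, 0.0, 0.0, 0.078, 0.013] [-0.34 -0.05 -1.   -2.65 -0.46 -1.89]
30 0 [0.191, 0.0, 0.0, 0.0, 0.077] [-0.31 -0.07 -0.87 -2.31 -0.36 -2.21]
30 0.1 [0.198, 0.0, 0.017, 0.0, 0.153] [-0.26 -0.08 -0.78 -2.02 -0.35 -2.48]
30 0.25 [0.156, 0.0, 0.01, 0.003, 0.16] [-0.25 -0.06 -0.72 -1.74 -0.44 -2.68]
35 -0.174 [0.169, 0.008, 0.0, 0.18, 0.207] [-0.27 -0.09 -0.98 -2.85 -0.3  -1.79]
35 -0.1 [0.288, 0.0, 0.102, 0.03, 0.111] [-0.22 -0.1  -0.83 -2.44 -0.15 -2.2 ]
35 0.25 [0.276, 0.011, 0.135, 0.199, 0.359] [ 0.15 -0.1  -0.68 -1.23 -0.09  2.85]
60 -0.5 [0.0, 0.0, 0.0, 0.0, 0.0] [ 0.65 -0.   -0.92  0.89 -0.63 -0.31]
60 -0.35 [0.0, 0.0, 0.0, 0.0, 
[... 349 characters left out ...]
0.0, 0.0, 0.0] [ 0.47 -0.09 -0.97  0.76 -0.27  0.51]
60 0.25 [0.0, 0.0, 0.0, 0.0, 0.0] [ 0.49 -0.09 -0.88  0.42 -0.29  0.96]
65 -0.5 [0.0, 0.0, 0.0, 0.0, 0.0] [ 0.65  0.01 -0.81  0.67 -0.67 -0.1 ]
65 -0.35 [0.0, 0.0, 0.0, 0.0, 0.0] [ 0.62 -0.01 -0.84  0.67 -0.59  0.06]
65 -0.25 [0.0, 0.0, 0.0, 0.0, 0.0] [ 0.6  -0.03 -0.85  0.66 -0.55  0.19]
65 -0.174 [0.0, 0.0, 0.0, 0.0, 0.0] [ 0.58 -0.04 -0.86  0.63 -0.51  0.3 ]
65 -0.1 [0.0, 0.0, 0.0, 0.0, 0.0] [ 0.57 -0.05 -0.85  0.59 -0.49  0.41]
65 0 [0.0, 0.0, 0.0, 0.0, 0.0] [ 0.55 -0.05 -0.84  0.52 -0.46  0.59]
65 0.1 [0.0, 0.0, 0.0, 0.0, 0.0] [ 0.53 -0.06 -0.81  0.42 -0.45  0.79]
65 0.25 [0.0, 0.0, 0.0, 0.0, 0.0] [ 0.5  -0.05 -0.75  0.23 -0.46  1.14]
```

```bash
cat > scan2.py <<'E'
from scan import *
q0=[.52,-.07,-.99,.98,-.39,0]
for T in (50,53,55,57,60):
  for yaw,g in ((-.174,0),(-.25,0),(-.25,.28),(-.35,.28),(-.454,.28)):
    R=orientF(yaw,np.radians(T));f=np.r_[np.cos(-.174-g),np.sin(-.174-g),0]
    es=[ik(ring(g)+a*f+[0,0,b],R,q0) for a,b in ((-.04,-.013),(.0,-.013),(0,.02))]
    print(T,yaw,g,[round(float(e[1]),3) for e in es],es[1][0].round(2))
E
python3 scan2.py | tail -n +4
```

```text
50 -0.174 0 [0.369, 0.278, 0.114] [ 0.49 -0.13 -1.07  1.28 -0.41 -0.25]
50 -0.25 0 [0.328, 0.234, 0.073] [ 0.54 -0.11 -1.07  1.29 -0.48 -0.37]
50 -0.25 0.28 [0.162, 0.094, 0.0] [ 0.57 -0.05 -1.07  1.46 -0.49 -0.58]
50 -0.35 0.28 [0.067, 0.006, 0.0] [ 0.64 -0.03 -1.07  1.42 -0.57 -0.69]
50 -0.454 0.28 [0.0, 0.0, 0.0] [ 0.74  0.01 -1.03  1.27 -0.68 -0.72]
53 -0.174 0 [0.246, 0.155, 0.0] [ 0.49 -0.13 -1.07  1.23 -0.39 -0.21]
53 -0.25 0 [0.21, 0.117, 0.0] [ 0.53 -0.11 -1.07  1.24 -0.45 -0.32]
53 -0.25 0.28 [0.056, 0.0, 0.0] [ 0.57 -0.06 -1.06  1.39 -0.46 -0.51]
53 -0.35 0.28 [0.0, 0.0, 0.0] [ 0.67 -0.03 -1.03  1.26 -0.57 -0.55]
53 -0.454 0.28 [0.0, 0.0, 0.0] [ 0.75  0.01 -0.98  1.14 -0.67 -0.6 ]
55 -0.174 0 [0.164, 0.073, 0.0] [ 0.49 -0.13 -1.07  1.2  -0.38 -0.18]
55 -0.25 0 [0.131, 0.038, 0.0] [ 0.53 -0.11 -1.07  1.22 -0.44 -0.3 ]
55 -0.25 0.28 [0.0, 0.0, 0.0] [ 0.62 -0.05 -1.03  1.24 -0.48 -0.4 ]
55 -0.35 0.28 [0.0, 0.0, 0.0] [ 0.7  -0.02 -0.99  1.14 -0.58 -0.46]
55 -0.454 0.28 [0.0, 0.0, 0.0] [ 0.76  0.01 -0.95  1.05 -0.67 -0.52]
57 -0.174 0 [0.081, 0.0, 0.0] [ 0.5  -0.12 -1.06  1.15 -0.38 -0.14]
57 -0.25 0 [0.051, 0.0, 0.0] [ 0.55 -0.11 -1.05  1.12 -0.45 -0.22]
57 -0.25 0.28 [0.0, 0.0, 0.0] [ 0.66 -0.05 -0.99  1.09 -0.5  -0.29]
57 -0.35 0.28 [0.0, 0.0, 0.0] [ 0.72 -0.02 -0.95  1.03 -0.59 -0.36]
57 -0.454 0.28 [0.0, 0.0, 0.0] [ 0.76  0.01 -0.91  0.96 -0.67 -0.43]
60 -0.174 0 [0.0, 0.0, 0.0] [ 0.58 -0.11 -0.99  0.9  -0.45  0.05]
60 -0.25 0 [0.0, 0.0, 0.0] [ 0.61 -0.1  -0.98  0.9  -0.5  -0.05]
60 -0.25 0.28 [0.0, 0.0, 0.0] [ 0.69 -0.03 -0.92  0.9  -0.54 -0.13]
60 -0.35 0.28 [0.0, 0.0, 0.0] [ 0.73 -0.01 -0.89  0.87 -0.61 -0.22]
60 -0.454 0.28 [0.0, 0.0, 0.0] [ 0.77  0.02 -0.86  0.84 -0.68 -0.31]
```

```bash
cat >> h.py <<'E'
piv=np.array([.6445,.0185])
def ringpt(g,s,z):
    a=-.174-g;f=np.array([np.cos(a),np.sin(a)]);return np.r_[piv+(s-.17)*f,z]
E
python3 - <<'E'
from h import *
R=orientF(-.25,np.radians(60))
show()
row(ringpt(0,-.045,.19),R);row(ringpt(0,-.04,.125),R)
E
```

```text
t 6.8 p [0.4599 0.0617 0.1946] force [-0.17 -0.63 -0.1 ] grip 0.0 zaxis [ 0.67  -0.131 -0.731] x [-0.182 -0.983  0.01 ] j [ 0.68 -0.28 -1.09  1.22 -0.59 -0.29]
shift [ 0.0108  0.0219 -0.014 ] turn [-0.2275  0.0321  0.0595]
shift [0.0101 0.0626 0.0369] turn [-0.2275  0.0321  0.0595]
```

step_arm --steps '[{"x": 0.0108,"y": 0.0219,"z": -0.014,"wx": -0.2275,"wy": 0.032,"wz": 0.0595,"jaw": 0.0},{"x": 0.0108,"y": 0.0219,"z": -0.014,"wx": -0.2275,"wy": 0.032,"wz": 0.0595,"jaw": 0.0},{"x": 0.0108,"y": 0.0219,"z": -0.014,"wx": -0.2275,"wy": 0.032,"wz": 0.0595,"jaw": 0.0},{"x": 0.0101,"y": 0.0626,"z": 0.0369,"wx": -0.2275,"wy": 0.032,"wz": 0.0595,"jaw": 0.0},{"x": 0.0101,"y": 0.0626,"z": 0.0369,"wx": -0.2275,"wy": 0.032,"wz": 0.0595,"jaw": 0.0},{"x": 0.0101,"y": 0.0626,"z": 0.0369,"wx": -0.2275,"wy": 0.032,"wz": 0.0595,"jaw": 0.0},{"x": 0.0101,"y": 0.0626,"z": 0.0369,"wx": -0.2275,"wy": 0.032,"wz": 0.0595,"jaw": 0.0}]'

```text
time_s: 7.68
tool_pos: [0.4397, 0.0558, 0.1276]
tool_rot: [0.161, -0.592, 0.763, -0.205]
force: [-0.3, -0.1, 0.8]
grip_width: 0.002
```

Run:
```python
from h import *
R=orientF(-.25,np.radians(60))
show()
row(ringpt(0,-.04,.125),R);row(ringpt(0,0,.125),R)
a=bot.grab_frame("side")["image"][150:300,150:350];b=bot.grab_frame("wrist")["image"]
c=np.hstack([cv2.resize(a,(400,300),interpolation=3),cv2.resize(b,(400,300))]);cv2.imwrite("pics/p4.png",c[:,:,::-1])
```

```text
t 7.675 p [0.4397 0.0558 0.1276] force [-0.32 -0.12  0.76] grip 0.002 zaxis [ 0.488 -0.122 -0.864] x [-0.248 -0.969 -0.003] j [ 0.74 -0.18 -1.01  0.84 -0.59 -0.1 ]
shift [0.0014 0.0028 0.0014] turn [-0.0035  0.0026 -0.002 ]
shift [-0.0017 -0.0317  0.0214] turn [-0.0035  0.0026 -0.002 ]
```

View pics/p4.png

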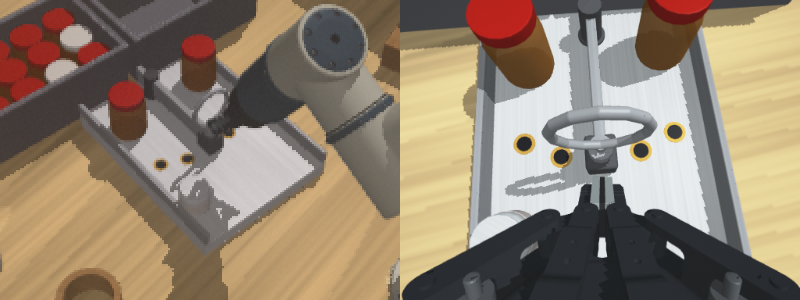

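The wrist view shows the tips at (605,190) in front of the ring, centred under it at (600,130). The tin sits at (500,235), to one side of the hand. Next I'll insert horizontally.

step_arm --steps '[{"x": 0.0,"y": -0.009,"z": 0.006,"wx": 0.0,"wy": 0.0,"wz": 0.0,"jaw": 0.0},{"x": -0.001,"y": -0.02,"z": 0.0135,"wx": 0.0,"wy": 0.0,"wz": 0.0,"jaw": 0.0},{"x": -0.002,"y": -0.032,"z": 0.0215,"wx": 0.0,"wy": 0.0,"wz": 0.0,"jaw": 0.0},{"x": -0.002,"y": -0.032,"z": 0.0215,"wx": 0.0,"wy": 0.0,"wz": 0.0,"jaw": 0.0},{"x": -0.002,"y": -0.032,"z": 0.0215,"wx": 0.0,"wy": 0.0,"wz": 0.0,"jaw": 0.0}]'

```text
time_s: 8.4
tool_pos: [0.4756, 0.0469, 0.1226]
tool_rot: [0.159, -0.592, 0.763, -0.205]
force: [-0.4, 0.4, -0.2]
grip_width: 0.001
```

Run:
```python
from h import *
R=orientF(-.25,np.radians(60))
show()
row(ringpt(0,0.002,.126),R);row(ringpt(0,0.002,.138),R);row(ringpt(0,0.002,.145),R)
a=bot.grab_frame("side")["image"][170:270,180:313];b=bot.grab_frame("wrist")["image"]
c=np.hstack([cv2.resize(a,(400,300),interpolation=3),cv2.resize(b,(400,300))]);cv2.imwrite("pics/p5.png",c[:,:,::-1])
```

```text
t 8.4 p [0.4756 0.0469 0.1226] force [-0.42  0.39 -0.18] grip 0.001 zaxis [ 0.485 -0.124 -0.866] x [-0.249 -0.969 -0.   ] j [ 0.61 -0.1  -0.97  0.89 -0.51 -0.05]
shift [-0.0015 -0.0044 -0.0014] turn [-0.0002 -0.0005 -0.0011]
shift [-0.0015 -0.0104 -0.0118] turn [-0.0002 -0.0005 -0.0011]
shift [-0.0015 -0.0139 -0.0178] turn [-0.0002 -0.0005 -0.0011]
```

View pics/p5.png

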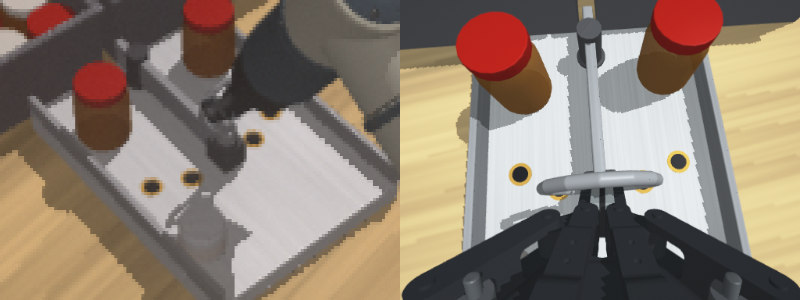

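The ring bar at (600,183) is drawn over the fingers and the tips show beyond it, so the fingers are through. There's no contact force. I'll go slightly deeper and then raise slowly.

step_arm --steps '[{"x": -0.0017,"y": -0.0062,"z": -0.0004,"wx": 0.0,"wy": 0.0,"wz": 0.0,"jaw": 0.0},{"x": -0.0017,"y": -0.0082,"z": -0.0039,"wx": 0.0,"wy": 0.0,"wz": 0.0,"jaw": 0.0},{"x": -0.0017,"y": -0.0102,"z": -0.0073,"wx": 0.0,"wy": 0.0,"wz": 0.0,"jaw": 0.0},{"x": -0.0017,"y": -0.0122,"z": -0.0108,"wx": 0.0,"wy": 0.0,"wz": 0.0,"jaw": 0.0},{"x": -0.0017,"y": -0.0122,"z": -0.0108,"wx": 0.0,"wy": 0.0,"wz": 0.0,"jaw": 0.0}]'

```text
time_s: 9.12
tool_pos: [0.4802, 0.0466, 0.1368]
tool_rot: [0.158, -0.592, 0.763, -0.204]
force: [-3.0, -0.8, -2.9]
grip_width: 0.0
```

```bash
cat > ringz.py <<'E'
from h import *
from scipy.optimize import least_squares
show()
for n in("scene","side","wrist"):
    f=bot.grab_frame(n);P=cloud(f);I=f["image"].astype(int);mx=I.max(-1);sat=mx-I.min(-1)
    m=(P[...,2]>.12)&(P[...,2]<.22)&(np.hypot(P[...,0]-.485,P[...,1]-.07)<.08)&(sat<30)
    g=P[m];top=np.sort(g[:,2])[-8:] if len(g)>8 else 0
    bright=P[m&(mx>90)]
    print(n,len(g),"top",np.round(top,4)[-3:] if len(g) else 0,"bright",len(bright), bright.mean(0).round(4) if len(bright) else 0, bright.min(0).round(3) if len(bright) else 0, bright.max(0).round(3) if len(bright) else 0)
E
python3 ringz.py
```

```text
t 9.125 p [0.4802 0.0466 0.1368] force [-2.98 -0.81 -2.93] grip 0.0 zaxis [ 0.482 -0.125 -0.867] x [-0.249 -0.968  0.001] j [ 0.63 -0.11 -0.92  0.82 -0.56  0.03]
scene 549 top [0.2196 0.2197 0.2198] bright 175 [0.4803 0.0485 0.1602] [0.432 0.009 0.12 ] [0.493 0.109 0.218]
side 97 top [0.219  0.2192 0.2197] bright 7 [0.4737 0.077  0.1443] [0.452 0.051 0.129] [0.486 0.09  0.175]
wrist 34473 top [0.22 0.22 0.22] bright 3583 [0.4717 0.0504 0.1761] [0.43  0.003 0.13 ] [0.488 0.114 0.22 ]
```

Contact. Now I'll lift about 14 mm.

step_arm --steps '[{"x": 0.0,"y": -0.001,"z": -0.0017,"wx": 0.0,"wy": 0.0,"wz": 0.0,"jaw": 0.0},{"x": 0.0,"y": -0.002,"z": -0.0035,"wx": 0.0,"wy": 0.0,"wz": 0.0,"jaw": 0.0},{"x": 0.0,"y": -0.003,"z": -0.0052,"wx": 0.0,"wy": 0.0,"wz": 0.0,"jaw": 0.0},{"x": 0.0,"y": -0.004,"z": -0.0069,"wx": 0.0,"wy": 0.0,"wz": 0.0,"jaw": 0.0}]'

```text
time_s: 9.78
tool_pos: [0.4804, 0.0465, 0.1448]
tool_rot: [0.157, -0.592, 0.763, -0.204]
force: [-5.1, 0.5, -7.3]
grip_width: 0.001
```

```bash
python3 ringz.py
```

```text
t 9.775 p [0.4804 0.0465 0.1448] force [-5.07  0.47 -7.25] grip 0.001 zaxis [ 0.482 -0.125 -0.867] x [-0.249 -0.968  0.001] j [ 0.64 -0.12 -0.9   0.78 -0.59  0.06]
scene 460 top [0.2197 0.2197 0.22  ] bright 177 [0.4816 0.0473 0.1624] [0.459 0.009 0.12 ] [0.492 0.084 0.197]
side 76 top [0.2187 0.2188 0.2192] bright 10 [0.4668 0.071  0.1527] [0.439 0.017 0.12 ] [0.486 0.117 0.209]
wrist 24555 top [0.22 0.22 0.22] bright 3087 [0.4754 0.0469 0.1773] [0.436 0.003 0.121] [0.488 0.102 0.215]
```

step_arm --steps '[{"x": 0.0,"y": -0.001,"z": -0.0017,"wx": 0.0,"wy": 0.0,"wz": 0.0,"jaw": 0.0},{"x": 0.0,"y": -0.002,"z": -0.0035,"wx": 0.0,"wy": 0.0,"wz": 0.0,"jaw": 0.0},{"x": 0.0,"y": -0.003,"z": -0.0052,"wx": 0.0,"wy": 0.0,"wz": 0.0,"jaw": 0.0},{"x": 0.0,"y": -0.0035,"z": -0.0061,"wx": 0.0,"wy": 0.0,"wz": 0.0,"jaw": 0.0}]'

```text
time_s: 10.42
tool_pos: [0.4804, 0.0466, 0.1519]
tool_rot: [0.157, -0.592, 0.764, -0.204]
force: [-4.8, 0.7, -7.8]
grip_width: -0.001
```

```bash
cat > ringfit.py <<'E'
from h import *
import sys
from scipy.optimize import least_squares
def fit(g=0.,names=("scene",)):
  a=-.174-g;f2=np.array([np.cos(a),np.sin(a)]);l=np.array([-f2[1],f2[0]])
  for n in names:
    f=bot.grab_frame(n);P=cloud(f);d=P[...,:2]-ringpt(g,0,0)[:2];s=d@f2;y=d@l;z=P[...,2]
    I=f["image"].astype(int);sat=I.max(-1)-I.min(-1)
    m=(abs(s)<.012)&(abs(y)<.05)&(z>.115)&(z<.205)&(I.max(-1)>80)&(sat<35)
    r=least_squares(lambda p:np.hypot(y[m]-p[0],z[m]-p[1])-.036,[0,.14],loss="soft_l1",f_scale=.002)
    print(n,m.sum(),"ring lateral,z",r.x.round(4),"mean s",s[m].mean().round(4),"slope",np.polyfit(y[m],s[m],1)[0].round(3),"med res",np.median(abs(r.fun)).round(4))
if __name__=="__main__": show(); fit(float(sys.argv[1]),("scene","wrist"))
E
python3 ringfit.py 0
```

```text
t 10.425 p [0.4804 0.0466 0.1519] force [-4.83  0.7  -7.83] grip -0.001 zaxis [ 0.482 -0.125 -0.867] x [-0.249 -0.968  0.001] j [ 0.65 -0.12 -0.88  0.75 -0.61  0.08]
scene 220 ring lateral,z [-0.001   0.1522] mean s 0.0047 slope 0.0 med res 0.0019
wrist 2997 ring lateral,z [-0.0008  0.1539] mean s -0.0006 slope -0.005 med res 0.0009
```

Lift is about 15 mm and the force is about 9 N, so step 1 is met. Next come the arc rows.

Run:
```python
from h import *
p0,R0,_=pose()
for g in np.arange(.028,.281,.028):
    d=p0.copy();d[:2]=piv+(Ro.from_rotvec([0,0,-g]).apply(np.r_[p0[:2]-piv,0]))[:2]
    print(round(g,3),R0.inv().apply(d-p0).round(4).tolist(),(R0.inv()*Ro.from_rotvec([0,0,-g*.75])*R0).as_rotvec().round(3).tolist())
```

```text
0.028 [-0.0047, 0.0003, -0.0002] [-0.0, 0.01, 0.018]
0.056 [-0.0093, 0.0004, -0.0003] [-0.0, 0.021, 0.036]
0.084 [-0.014, 0.0005, -0.0003] [-0.0, 0.031, 0.055]
0.112 [-0.0186, 0.0004, -0.0003] [-0.0, 0.042, 0.073]
0.14 [-0.0233, 0.0002, -0.0002] [-0.0, 0.052, 0.091]
0.168 [-0.0279, -0.0, -0.0] [-0.0, 0.063, 0.109]
0.196 [-0.0326, -0.0005, 0.0002] [-0.0, 0.073, 0.127]
0.224 [-0.0372, -0.001, 0.0005] [-0.0, 0.084, 0.146]
0.252 [-0.0418, -0.0016, 0.0009] [-0.0, 0.094, 0.164]
0.28 [-0.0464, -0.0023, 0.0013] [-0.0, 0.105, 0.182]
```

step_arm --steps '[{"x": -0.0047,"y": 0.0003,"z": -0.0002,"wx": 0.0,"wy": 0.01,"wz": 0.018,"jaw": 0.0},{"x": -0.0093,"y": 0.0004,"z": -0.0003,"wx": 0.0,"wy": 0.021,"wz": 0.036,"jaw": 0.0},{"x": -0.014,"y": 0.0005,"z": -0.0003,"wx": 0.0,"wy": 0.031,"wz": 0.055,"jaw": 0.0},{"x": -0.0186,"y": 0.0004,"z": -0.0003,"wx": 0.0,"wy": 0.042,"wz": 0.073,"jaw": 0.0},{"x": -0.0233,"y": 0.0002,"z": -0.0002,"wx": 0.0,"wy": 0.052,"wz": 0.091,"jaw": 0.0},{"x": -0.0233,"y": 0.0002,"z": -0.0002,"wx": 0.0,"wy": 0.052,"wz": 0.091,"jaw": 0.0}]'

```text
time_s: 11.28
tool_pos: [0.4865, 0.0706, 0.1521]
tool_rot: [0.147, -0.551, 0.793, -0.212]
force: [-6.3, 2.9, -7.2]
grip_width: 0.002
```

```bash
python3 ringfit.py 0.14
```

```text
t 11.275 p [0.4865 0.0706 0.1521] force [-6.31  2.88 -7.24] grip 0.002 zaxis [ 0.467 -0.173 -0.867] x [-0.348 -0.937 -0.   ] j [ 0.73 -0.07 -0.84  0.76 -0.69 -0.09]
scene 218 ring lateral,z [0.0014 0.1519] mean s 0.0045 slope -0.009 med res 0.0023
wrist 2988 ring lateral,z [0.0004 0.1539] mean s -0.0005 slope 0.003 med res 0.0009
```

Run:
```python
from h import *
p0,R0,_=pose()
for g in np.arange(.028,.141,.028):
    d=p0.copy();d[:2]=piv+(Ro.from_rotvec([0,0,-g]).apply(np.r_[p0[:2]-piv,0]))[:2]
    print(round(g,3),R0.inv().apply(d-p0).round(4).tolist(),(R0.inv()*Ro.from_rotvec([0,0,-g*.75])*R0).as_rotvec().round(3).tolist())
```

```text
0.028 [-0.0047, 0.0001, -0.0] [0.0, 0.01, 0.018]
0.056 [-0.0093, 0.0001, -0.0] [0.0, 0.021, 0.036]
0.084 [-0.014, -0.0001, 0.0] [0.0, 0.031, 0.055]
0.112 [-0.0186, -0.0003, 0.0002] [0.0, 0.042, 0.073]
0.14 [-0.0233, -0.0007, 0.0004] [0.0, 0.052, 0.091]
```

step_arm --steps '[{"x": -0.0047,"y": 0.0001,"z": 0.0,"wx": 0.0,"wy": 0.01,"wz": 0.018,"jaw": 0.0},{"x": -0.0093,"y": 0.0001,"z": 0.0,"wx": 0.0,"wy": 0.021,"wz": 0.036,"jaw": 0.0},{"x": -0.014,"y": -0.0001,"z": 0.0,"wx": 0.0,"wy": 0.031,"wz": 0.055,"jaw": 0.0},{"x": -0.0186,"y": -0.0003,"z": 0.0002,"wx": 0.0,"wy": 0.042,"wz": 0.073,"jaw": 0.0},{"x": -0.0231,"y": -0.0007,"z": 0.0004,"wx": 0.0,"wy": 0.052,"wz": 0.091,"jaw": 0.0},{"x": -0.0231,"y": -0.0007,"z": 0.0004,"wx": 0.0,"wy": 0.052,"wz": 0.091,"jaw": 0.0}]'

```text
time_s: 12.12
tool_pos: [0.4955, 0.0927, 0.1521]
tool_rot: [0.137, -0.509, 0.821, -0.219]
force: [-6.7, 3.0, -6.5]
grip_width: 0.002
```

```bash
python3 ringfit.py 0.28
```

```text
t 12.125 p [0.4955 0.0927 0.1521] force [-6.67  2.97 -6.45] grip 0.002 zaxis [ 0.447 -0.22  -0.867] x [-0.444 -0.896 -0.002] j [ 0.78 -0.01 -0.77  0.74 -0.77 -0.21]
scene 235 ring lateral,z [0.002  0.1522] mean s 0.0041 slope -0.018 med res 0.0025
wrist 2964 ring lateral,z [0.0004 0.1538] mean s -0.0004 slope 0.007 med res 0.0009
```

step_arm --steps '[{"x": 0.001,"y": 0.0,"z": 0.0,"wx": 0.0,"wy": 0.0,"wz": 0.0,"jaw": 0.0},{"x": 0.001,"y": 0.002,"z": 0.0035,"wx": 0.0,"wy": 0.0,"wz": 0.0,"jaw": 0.0},{"x": 0.001,"y": 0.004,"z": 0.0069,"wx": 0.0,"wy": 0.0,"wz": 0.0,"jaw": 0.0},{"x": 0.001,"y": 0.006,"z": 0.0104,"wx": 0.0,"wy": 0.0,"wz": 0.0,"jaw": 0.0},{"x": 0.001,"y": 0.008,"z": 0.0139,"wx": 0.0,"wy": 0.0,"wz": 0.0,"jaw": 0.0},{"x": 0.001,"y": 0.01,"z": 0.0173,"wx": 0.0,"wy": 0.0,"wz": 0.0,"jaw": 0.0},{"x": 0.001,"y": 0.012,"z": 0.0208,"wx": 0.0,"wy": 0.0,"wz": 0.0,"jaw": 0.0},{"x": 0.001,"y": 0.012,"z": 0.0208,"wx": 0.0,"wy": 0.0,"wz": 0.0,"jaw": 0.0}]'

```text
time_s: 13.22
tool_pos: [0.496, 0.0911, 0.1296]
tool_rot: [0.138, -0.509, 0.821, -0.22]
force: [0.7, 0.1, -0.0]
grip_width: -0.001
```

```bash
python3 ringfit.py 0.28
```

```text
t 13.225 p [0.496  0.0911 0.1296] force [ 0.7  0.1 -0. ] grip -0.001 zaxis [ 0.45  -0.221 -0.866] x [-0.444 -0.896 -0.002] j [ 0.76  0.02 -0.83  0.81 -0.7  -0.28]
scene 184 ring lateral,z [0.0015 0.1365] mean s 0.0041 slope -0.006 med res 0.0027
wrist 3263 ring lateral,z [-1.00e-04  1.39e-01] mean s -0.0002 slope 0.003 med res 0.0009
```

The pin is back at home height and the force is zero. I'll withdraw straight back along the ring axis, then up.

step_arm --steps '[{"x": 0.0,"y": 0.001,"z": 0.0018,"wx": 0.0,"wy": 0.0,"wz": 0.0,"jaw": 0.0},{"x": 0.0,"y": 0.0097,"z": -0.0032,"wx": 0.0,"wy": 0.0,"wz": 0.0,"jaw": 0.0},{"x": 0.0,"y": 0.0184,"z": -0.0082,"wx": 0.0,"wy": 0.0,"wz": 0.0,"jaw": 0.0},{"x": 0.0,"y": 0.027,"z": -0.0132,"wx": 0.0,"wy": 0.0,"wz": 0.0,"jaw": 0.0},{"x": 0.0,"y": 0.04,"z": -0.0207,"wx": 0.0,"wy": 0.0,"wz": 0.0,"jaw": 0.0},{"x": 0.0,"y": 0.04,"z": -0.0207,"wx": 0.0,"wy": 0.0,"wz": 0.0,"jaw": 0.0},{"x": 0.0,"y": 0.02,"z": -0.055,"wx": 0.0,"wy": 0.0,"wz": 0.0,"jaw": 0.0},{"x": 0.0,"y": 0.0,"z": -0.09,"wx": 0.0,"wy": 0.0,"wz": 0.0,"jaw": 0.0},{"x": 0.0,"y": -0.01,"z": -0.107,"wx": 0.0,"wy": 0.0,"wz": 0.0,"jaw": 0.0},{"x": 0.0,"y": -0.01,"z": -0.107,"wx": 0.0,"wy": 0.0,"wz": 0.0,"jaw": 0.0},{"x": 0.0,"y": -0.01,"z": -0.107,"wx": 0.0,"wy": 0.0,"wz": 0.0,"jaw": 0.0}]'

```text
time_s: 14.7
tool_pos: [0.4545, 0.1097, 0.2253]
tool_rot: [0.136, -0.509, 0.821, -0.22]
force: [0.2, -0.4, -0.5]
grip_width: -0.003
```

```bash
python3 ringfit.py 0.28
python3 - <<'E'
from h import *
a=bot.grab_frame("scene")["image"][130:250,200:360];b=bot.grab_frame("wrist")["image"]
c=np.hstack([cv2.resize(a,(400,300),interpolation=3),cv2.resize(b,(400,300))]);cv2.imwrite("pics/p6.png",c[:,:,::-1])
E
```

```text
t 14.7 p [0.4545 0.1097 0.2253] force [ 0.23 -0.4  -0.51] grip -0.003 zaxis [ 0.447 -0.223 -0.867] x [-0.445 -0.896  0.001] j [ 0.95 -0.13 -0.65  0.61 -1.04 -0.15]
scene 117 ring lateral,z [0.0015 0.138 ] mean s 0.0056 slope 0.005 med res 0.0018
wrist 1121 ring lateral,z [-0.0002  0.1394] mean s -0.0013 slope 0.003 med res 0.001
```

View pics/p6.png

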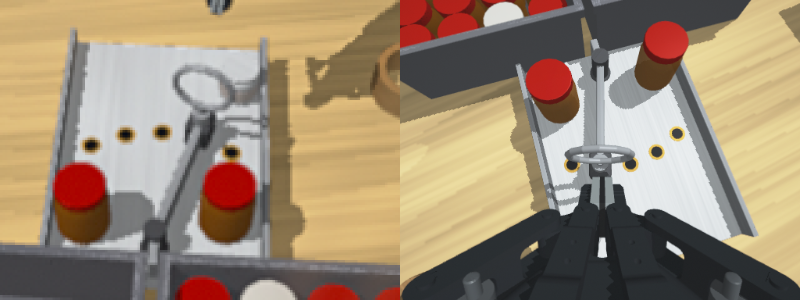

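The scene crop shows the nose over the hole next to the middle, at (200,120), on the full crate's side. The middle hole at (162,132) is open, the jars are standing, and the hand is clear. I'm handing the job in.

```bash
python3 -c "
from cell import bot
print(bot.finish_job())"
```

```text
the job is handed in; nothing more can be done
None
```

I swung the gate one hole to the left, to the full crate's side, the pin dropped home in that hole, and I handed the job in. The interface gives no verdict, so these are my own last checks:

- **Lift and swing:** With shut fingertips under the ring, I lifted the pin about 15 mm. I then moved the nose along the arc, lowered the pin and backed out. The wrist force at each check stayed around 10 N, against the 30 N limit.
- **Gate angle:** The wrist camera put the gate at about 0.28 rad. The scene camera put it about 0.01 rad higher, which is still inside the ±0.03 band.
- **Pin home:** The ring height read 0.138 m (scene) and 0.139 m (wrist). At the start, home read 0.1385 m (scene) and 0.140 m (wrist).
- **Hand clear:** The tool is about 0.1 m above and behind the ring with no contact force, and the run took 14.7 s of the 42 s.
- **Bystanders:** The two jars look unmoved in the last picture and the hand did not come near the other things. I did not measure any of them again.

My first approach poses, tilted 40–45°, ran joints 6 and 3 to their ends of travel. I fitted the arm's geometry from the poses and used a 60° tilt instead; nothing was touched in the meantime.

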